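# Dry-lay a small stud frame against its track and lay the level across it

## Task

Dry-lay the little stud frame on the bench: first lay the two long studs flat and square to the fixed track on its robot side, the red-ended stud in line with the red tag and the blue-ended stud in line with the blue tag, each with its end up against the track or just short of it. Then lay the short yellow-ended noggin between the two studs, parallel to the track, halfway along the studs and midway between them. Finally stand the green level upright on its narrow edge along the top of the noggin so that it lies centrally across both studs, let go of everything, and leave the orange tape measure where it is.

Things in the scene. Friction and masses are not known exactly. Their poses are not given: they have to be found in the camera images.
- track: Galvanised steel channel fixed to the bench, closed side up, plain metal, 280 mm long, 50 mm wide, 40 mm high. Origin at the middle of its underside; y along its length, x across it: +x is the side away from the robot, -x the robot side, where the studs go; z up. It is turned up to 13 degrees from square to the robot.
- red_tag: Red flat tag fixed on top of the track, 36 mm along x, 40 mm along y, 6 mm thick, 90 mm from the track's middle towards one end (which end varies). Origin at the middle of its underside (40 mm above the bench, on the track's centre line); axes parallel to the track's, +x away from the robot.
- blue_tag: Blue flat tag, same size, on top of the track 90 mm from its middle towards the other end. Origin and axes as for the red tag.
- red_stud: Long stud offcut: galvanised channel lying closed side up, 160 mm long, 50 mm wide, 40 mm high, about 150 g, with a red painted band round each end; origin at the middle of its underside, x along its length, z up; both ends are alike. With its end just touching the track its origin is 105 mm from the track's centre line.
- blue_stud: Long stud offcut, same shape and size (160 x 50 x 40 mm, about 150 g), with a blue painted band round each end; origin at the middle of its underside, x along its length, z up; both ends are alike.
- noggin: Short channel offcut, closed side up, 100 mm long, 50 mm wide, 40 mm high, about 100 g, with a yellow painted band round each end; origin at the middle of its underside, x along its length, z up; both ends are alike. Between studs that are in line with their tags it has about 15 mm of gap at each end.
- level: Green spirit level with black ends, 220 mm long, 22 mm wide, 45 mm high, about 220 g, standing on its narrow edge as it does at the start; origin at the middle of its underside, x along its length, z up; both ends are alike.
- tape: Bystander: orange tape measure with black side discs, 70 x 35 x 60 mm high, lying between the robot and the track; origin at the middle of its underside.

How it is judged:
By the outcome, as a careful person would: the job done as asked, in the order asked, and still so for the second after the job is handed in, with the robot touching nothing.
It also fails if it takes over 112 s, if anything falls off the work surface, if the arm or the gripper's body presses on something with over 40 N, if the wrist force passes 120 N, or if a joint passes its speed limit or range.

## Robot

A 7-joint arm with a two-finger parallel gripper is mounted at the origin on the work surface. World frame = base frame: x ahead of the robot, y to its left, z up, the work surface at z = 0. Lengths are in m, angles in rad, forces in N, time in s.
With the tool pointing down it reaches from about 0.4 to 0.85 m from the base axis. Payload 10.4 kg.
Tool frame: the origin (TCP) lies between the finger pads; the fingertips stand ahead of it and the grasp point (between the pads) lies 5 mm behind it (manip.tip_extent is the z of the fingertips in the tool frame, in m); z points along the fingers, y is the line along which they close (so a half turn about z gives the same grasp; the last joint's range is limited). The gripper opens to 85 mm and grips with 20 to 120 N. Pads are 22 mm wide; open, the fingers measure 114 mm over their backs; the gripper's body (76 mm by 85 mm) begins 54 mm behind the grasp point. The pads swing forward as they close: fully open they stand 13 mm farther back than shut.
Start: joints at [-1.148, 0.332, -0.065, 1.46, 0.022, 1.35, -0.088], TCP at [0.269, 0.564, 0.245] pointing down, gripper open.
Joint ranges: [-2.6, 2.6], [-0.5, 2.12], [-1.47, 1.34], [0.16, 2.42], [-1.27, 4.41], [0.06, 2.06], [-2.6, 2.6]. Speed limits (rad/s): [2.22, 2.22, 2.79, 2.79, 3.14, 3.14, 3.14].

## Interface

Orientations are given as a unit quaternion [x, y, z, w].
In Python, from workcell import status, viewer, manip gives the robot as it stands.
- The arm moves only by the tool play_rows, never from a script. Its argument "plan" is one flat list of numbers, 7 for each row, row after row: the turn, a rotation vector about the tool's x, y, z in degrees, then the shift along the tool's x, y, z in m, then the opening, from 0 (shut) to 1 (fully open). In form: [ax, ay, az, dx, dy, dz, grip, ax, ay, az, dx, dy, dz, grip, ...]. A call has 1 to 20 rows; each row is the pose to reach, as a shift and turn from the pose commanded when the call began, along the tool's axes at that moment; what a row does not reach only later rows make up. A row lasts 1/8 s, in which the tool goes at most 62.5 mm and 10.7 degrees, less where a joint would pass 70% of its speed; a pose out of reach is approached as far as the arm can. A call with a gripper value outside its range is refused whole. The fingers move at their own pace and stop on an object; "squeeze" is the grip in N (left out, the last holds). Time passes only in rows, so rows that repeat a pose let the fingers close. It gives the time, the measured TCP pose, the force, the opening and the grip force at its end, in the units of the state.
- status.get_obs(): the state, without advancing time (a new reading comes with each control period).
- viewer.camera(name): name is "scene" or "side" or "wrist"; returns the picture (420x560x3 uint8, red, green, blue); there is no depth.
- viewer.camera_model(name): a dict with "fx", "fy", "cx", "cy" (pixels), "R" (3x3) and "t" (3): a world point X has camera coordinates R X + t. Camera axes: x right, y down, z forward; pixel columns grow to the right and rows downward; lengths in m; the calibration is good to about 2 mm. A picture is of the moment at which its call begins: read the wrist's pose just before it. camera_model takes no time and is no camera call; for the wrist camera it gives the pose at the moment of the call.
- manip.hand_in(): hands the job in; it is judged then, once.
The state is a dict: "clock": time; "joint_pos": joint angles; "joint_velocities": joint speeds; "tau": joint torques, N m; "position": TCP position; "ee_rot": TCP orientation; "ft_force": force on the tool from outside, world axes, zero at the start; "torque": the same for the moment, N m; "grip_width": opening from 0.0 (shut) to 1.0 (fully open); "grasp_force": force on a finger pad.
Only numpy, scipy, OpenCV 4.12 (cv2) and the standard library are available. Lean on these libraries where they do the work, as an engineer would, in place of code of your own. Each camera call takes 0.05 s, during which the arm holds its last target. There are 200 camera calls.

## Working session

There is one attempt and no reset: what is moved stays moved. The work goes in short steps, Python scripts to look and compute and a tool call to move; the robot and the scene stay as the last step left them, time stands still between calls to the robot, and variables do not carry over. Pictures are saved under pics/ and viewed, at most 14 in all, crops included, and the job is handed in when it is done.

Besides the shell and the picture viewer there is one more tool, called after "Call:" as name(argument=value, ...), one argument or row to a line, values as JSON. play_rows: Moves the arm, as the interface text tells. Its arguments: {"type":"object","properties":{"plan":{"type":"array","items":{"type":"number"}},"squeeze":{"type":"number"}},"required":["plan"]}

```bash
mkdir -p pics; ls; python3 - <<'E'
from workcell import status, viewer, manip
import cv2,numpy as np
print(status.get_obs()); print(manip.tip_extent)
for n in ["scene","side"]:
    cv2.imwrite(f"pics/{n}0.png",viewer.camera(n)[:,:,::-1]); m=viewer.camera_model(n); print(n,m)
E
```

```text
pics
{'clock': 0.0, 'joint_pos': array([-1.14759622,  0.33286801, -0.06472584,  1.46096206,  0.02158095,
        1.34990709, -0.08848227]), 'joint_velocities': array([ 0.00106695,  0.00168629,  0.00068447, -0.00099049, -0.00028069,
        0.00020262,  0.00186254]), 'tau': array([-1.68702854e-05, -6.25464821e+01,  4.89346089e-02, -3.91600728e+01,
        1.62083498e-02,  9.94661590e-03,  1.05291349e-05]), 'position': array([0.26931403, 0.56359073, 0.24450849]), 'ee_rot': array([ 2.21029835e-01,  9.75266777e-01, -7.11270105e-04, -1.39885080e-04]), 'ft_force': array([ 0.0198602 , -0.06368887,  0.00232062]), 'torque': array([ 0.00082963,  0.03123721, -0.01531541]), 'grasp_force': 0.0, 'grip_width': 0.9996408306272018}
0.014
scene {'fx': 442.064164648576, 'fy': 442.064164648576, 'cx': 277.4119959641269, 'cy': 216.9510683913681, 'R': array([[ 0.53730753,  0.84322508,  0.01649495],
       [ 0.65193251, -0.40284812, -0.64241528],
       [-0.53505572,  0.35592816, -0.76617917]]), 't': array([-0.3099042 , -0.3445523 ,  1.37751952])}
side {'fx': 541.2560769373772, 'fy': 541.2560769373772, 'cx': 277.66247609917065, 'cy': 207.83008788016159, 'R': array([[ 0.99542824, -0.09337214, -0.02010634],
       [-0.06887118, -0.55583539, -0.82843453],
       [ 0.06617689,  0.82603188, -0.55972489]]), 't': array([-0.5867808 ,  0.09937562,  1.37978587])}
```

View pics/scene0.png

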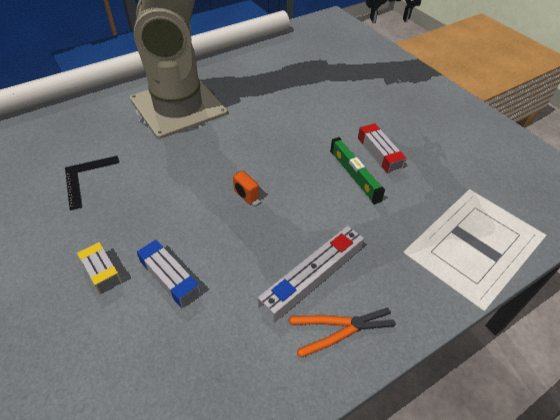

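View pics/side0.png

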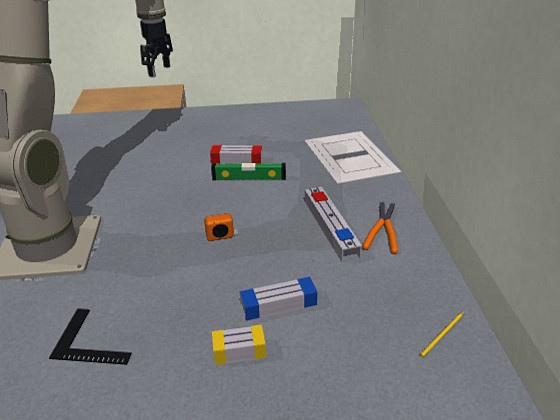

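The scene picture shows the track from (270,300) to (355,240), with the blue tag at (284,290) and the red tag at (342,242). The red stud is at (382,147), the level at (357,170), the blue stud at (168,272), the noggin at (98,267) and the tape at (246,187). The side view agrees.

```bash
cat > h.py <<'E'
from workcell import status, viewer, manip
import cv2,numpy as np
from scipy.spatial.transform import Rotation as Rot
HSV={'red':[((0,150,60),(6,255,255)),((172,150,60),(180,255,255))],'blue':[((108,150,60),(125,255,255))],
 'yellow':[((22,150,90),(33,255,255))],'green':[((50,120,40),(75,255,255))],'orange':[((7,170,90),(16,255,255))]}
def mask(img,c):
    h=cv2.cvtColor(img,cv2.COLOR_RGB2HSV); return sum(cv2.inRange(h,np.array(a),np.array(b)) for a,b in HSV[c])
X0,Y0,S=0.1,-0.7,1000   # ortho map: col=(x-X0)*S, row=(y-Y0)*S
def ortho(img,m,z):
    P=np.c_[m['R'],m['t']]; K=np.array([[m['fx'],0,m['cx']],[0,m['fy'],m['cy']],[0,0,1]])
    H=K@np.c_[P[:,0],P[:,1],P[:,2]*z+P[:,3]]@np.array([[1/S,0,X0],[0,1/S,Y0],[0,0,1]])
    return cv2.warpPerspective(img,H,(900,1400),flags=cv2.INTER_LINEAR|cv2.WARP_INVERSE_MAP)
def blobs(mk,amin):
    n,l,s,c=cv2.connectedComponentsWithStats((mk>127).astype(np.uint8))
    return [(c[i]/S+[X0,Y0],s[i,4],np.argwhere(l==i)[:,::-1].astype(np.float32)/S+np.float32([X0,Y0])) for i in range(1,n) if s[i,4]>amin]
def rect(p):
    (c,(w,h),a)=cv2.minAreaRect((p*1000).astype(np.float32))
    if w<h: w,h,a=h,w,a+90
    return np.round(np.array(c)/1000,4),round(w),round(h),round((a+90)%180-90,1)
E
python3 - <<'E'
from h import *
im={n:(viewer.camera(n),viewer.camera_model(n)) for n in("scene","side")}
for c,z in (('red',.04),('red',.046),('blue',.04),('blue',.046),('yellow',.04),('green',.045),('orange',.06)):
    ms=[ortho(mask(*[i,c]),m,z) for i,m in im.values()]
    print(c,z)
    for t,mk in (('and',cv2.bitwise_and(*ms)),('scene',ms[0]),('side',ms[1])):
      for b in blobs(mk,150): 
        if b[0][0]<.95: print('  ',t,b[0].round(4),b[1],rect(b[2]))
E
```

```text
red 0.04
   and [0.7106 0.0868] 1191 (array([0.7106, 0.0868]), 41, 32, -80.5)
   and [0.5584 0.3756] 1851 (array([0.5569, 0.3702]), 78, 31, 83.6)
   and [0.4291 0.3983] 1789 (array([0.4278, 0.3918]), 80, 33, 86.8)
   scene [0.7086 0.086 ] 1406 (array([0.7086, 0.086 ]), 41, 36, -79.4)
   scene [0.5609 0.3705] 2312 (array([0.5608, 0.3671]), 94, 44, -77.6)
   scene [0.4327 0.3912] 2198 (array([0.4327, 0.3865]), 93, 45, -75.1)
   side [0.7123 0.0889] 1495 (array([0.7121, 0.0896]), 49, 36, -79.4)
   side [0.5559 0.3543] 3204 (array([0.5551, 0.3534]), 112, 32, 84.2)
   side [0.4284 0.3725] 3497 (array([0.4276, 0.3707]), 126, 35, 87.0)
red 0.046
   and [0.711  0.0819] 1279 (array([0.7111, 0.0824]), 40, 34, -79.4)
   and [0.56   0.3686] 1466 (array([0.5577, 0.3633]), 68, 29, 82.6)
   and [0.4323 0.393 ] 1431 (array([0.4308, 0.389 ]), 64, 28, 80.5)
   scene [0.7118 0.0826] 1384 (array([0.7117, 0.0825]), 40, 36, -78.7)
   scene [0.5651 0.3649] 2270 (array([0.5651, 0.3617]), 93, 44, -77.8)
   scene [0.4379 0.3855] 2164 (array([0.4379, 0.3806]), 93, 44, -75.3)
   side [0.7107 0.0797] 1475 (array
[... 2306 characters left out ...]
 0.2465]), 41, 20, -90.0)
green 0.045
   and [0.5282 0.2652] 5848 (array([0.5257, 0.262 ]), 201, 48, -7.4)
   scene [0.5346 0.2621] 7391 (array([0.5368, 0.2619]), 225, 50, -6.6)
   side [0.5244 0.2399] 14232 (array([0.5235, 0.2396]), 202, 93, -7.3)
orange 0.06
   and [ 0.8328 -0.0907] 862 (array([ 0.8331, -0.0935]), 77, 17, 58.0)
   and [ 0.4402 -0.014 ] 2190 (array([ 0.4401, -0.0167]), 65, 44, 8.6)
   scene [ 0.8664 -0.0819] 4108 (array([ 0.8585, -0.0822]), 126, 82, 78.7)
   scene [ 0.4594 -0.016 ] 3857 (array([ 0.4602, -0.0197]), 105, 57, 6.2)
   side [ 0.8297 -0.1262] 4304 (array([ 0.8301, -0.1264]), 136, 81, 70.1)
   side [ 0.44   -0.0405] 4903 (array([ 0.4412, -0.0471]), 106, 69, -85.5)
```

Call:
play_rows(
  plan=[0,0,-4,-0.05,-0.01,0,1,0,0,-8,-0.11,-0.024,0,1,0,0,-12,-0.17,-0.037,0,1,0,0,-15,-0.23,-0.05,0,1,0,0,-16.5,-0.265,-0.057,0,1,0,0,-16.5,-0.278,-0.06,0,1,0,0,-16.5,-0.278,-0.06,0,1,0,0,-16.5,-0.278,-0.06,0,1],
)

```text
clock: 1.2
position: [0.4928, 0.3917, 0.2453]
ee_rot: [0.078, 0.997, 0.0, -0.0]
ft_force: [0.1, 0.4, -0.2]
grip_width: 1.001
grasp_force: 0.0
```

```bash
cat >> h.py <<'E'
def yaw():  # world angle of tool y, deg in (-90,90]
    R=Rot.from_quat(status.get_obs()['ee_rot']).as_matrix(); return np.degrees(np.arctan2(R[1,1],R[0,1]))
def step(x,y,z,ang):   # row shift to reach TCP x,y,z with tool y at ang (deg, world); half turns allowed
    o=status.get_obs(); R=Rot.from_quat(o['ee_rot']).as_matrix()
    d=R.T@(np.array([x,y,z])-o['position']); c=np.radians(ang); k=np.array([np.cos(c),np.sin(c),0])
    if k@R[:,1]<0: k=-k
    T=np.c_[np.cross(k,[0,0,-1]),k,[0,0,-1]]
    print('turn',np.degrees(Rot.from_matrix(R.T@T).as_rotvec()).round(2),'shift',d.round(4))
def wrist(name):
    m=viewer.camera_model('wrist'); i=viewer.camera('wrist'); cv2.imwrite(f'pics/{name}.png',i[:,:,::-1]); return i,m
def wmeas(i,m,c,z,amin=150):
    for b in blobs(ortho(mask(i,c),m,z),amin): print(c,z,b[0].round(4),b[1],rect(b[2]))
E
python3 - <<'E'
from h import *
o=status.get_obs(); print(o['position'],yaw())
i,m=wrist('w1'); print((-m['R'].T@m['t']).round(3),m['R'].round(2))
wmeas(i,m,'red',.04); wmeas(i,m,'green',.045)
E
```

```text
[0.49280229 0.39166647 0.24525093] 81.10001138107405
[0.413 0.404 0.374] [[ 0.15  0.99  0.  ]
 [ 0.94 -0.15  0.31]
 [ 0.31 -0.05 -0.95]]
red 0.04 [0.5587 0.3843] 1426 (array([0.5585, 0.3844]), 51, 29, 81.0)
red 0.04 [0.4297 0.4053] 1464 (array([0.4301, 0.4053]), 51, 30, 81.1)
green 0.045 [0.5232 0.2839] 4476 (array([0.5282, 0.2832]), 201, 32, -6.7)
```

View pics/w1.png

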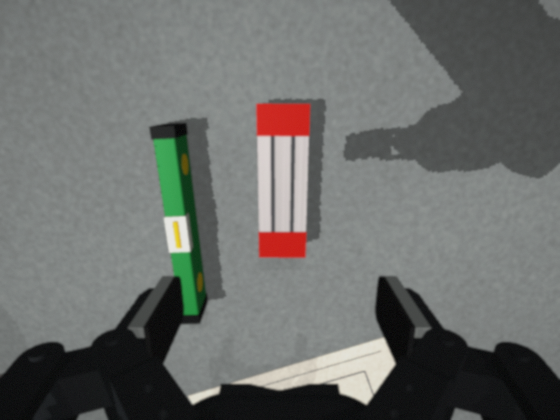

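The wrist view shows the red stud at (283,180) and the level at (178,222), with no overlap. The stud measures 160 x 51 mm, centred at (0.4942, 0.3948). I'll go down and grip it.

Call:
play_rows(
  plan=[0,0,0,0,0.003,0.04,1,0,0,0,-0.001,0.003,0.1,1,0,0,0,-0.001,0.003,0.15,1,0,0,0,-0.001,0.003,0.19,1,0,0,0,-0.001,0.003,0.212,1,0,0,0,-0.001,0.003,0.222,1,0,0,0,-0.001,0.003,0.223,1,0,0,0,-0.001,0.003,0.223,0.4,0,0,0,-0.001,0.003,0.223,0.2,0,0,0,-0.001,0.003,0.223,0.2,0,0,0,-0.001,0.003,0.223,0.2,0,0,0,-0.001,0.003,0.223,0.2,0,0,0,-0.001,0.003,0.223,0.2],
  squeeze=50,
)

```text
clock: 2.88
position: [0.4965, 0.3935, 0.0237]
ee_rot: [0.079, 0.997, 0.001, 0.001]
ft_force: [-1.1, -0.1, 6.5]
grip_width: 0.578
grasp_force: 52.7
```

```bash
python3 - <<'E'
from h import *
r=np.array([.7112,.0815]);b=np.array([.745,-.0945]);u=(r-b)/np.linalg.norm(r-b);n=np.array([-u[1],u[0]]);print(np.degrees(np.arctan2(u[1],u[0])),n)
q=r+.106*n;p=b+.106*n
print(q,p,(q+p)/2)
step(0.4927,.3948,.14,81)
step(*q,.14,np.degrees(np.arctan2(u[1],u[0])))
E
```

```text
100.87103707911606 [-0.98205417 -0.18859904]
[0.60710226 0.0615085 ] [ 0.64090226 -0.1144915 ] [ 0.62400226 -0.0264915 ]
turn [ 0.11  0.07 -0.04] shift [ 0.0038  0.0009 -0.1163]
turn [  0.1    0.09 -19.91] shift [-0.1615 -0.3103 -0.1167]
```

Call:
play_rows(
  plan=[0,0,0,0,0,-0.01,0.2,0,0,0,0,0,-0.04,0.2,0,0,0,0,0,-0.08,0.2,0,0,-2,-0.01,-0.02,-0.11,0.2,0,0,-6,-0.03,-0.06,-0.12,0.2,0,0,-10,-0.055,-0.11,-0.12,0.2,0,0,-14,-0.08,-0.16,-0.12,0.2,0,0,-18,-0.11,-0.21,-0.12,0.2,0,0,-20,-0.135,-0.26,-0.12,0.2,0,0,-20,-0.153,-0.295,-0.12,0.2,0,0,-20,-0.16,-0.308,-0.12,0.2,0,0,-20,-0.161,-0.31,-0.12,0.2,0,0,-20,-0.161,-0.31,-0.12,0.2,0,0,-20,-0.161,-0.31,-0.12,0.2],
)

```text
clock: 4.62
position: [0.6058, 0.0631, 0.1423]
ee_rot: [-0.097, 0.995, 0.0, -0.0]
ft_force: [0.4, 0.7, -2.9]
grip_width: 0.577
grasp_force: 52.3
```

```bash
python3 - <<'E'
from h import *
o=status.get_obs(); print(o['position'],yaw(),o['ft_force'],o['grip_width'])
i,m=wrist('w2'); wmeas(i,m,'red',.046); wmeas(i,m,'blue',.046)
z=o['position'][2]-.0237+.04; wmeas(i,m,'red',z)
E
```

```text
[0.60583459 0.06314804 0.14232923] 101.09189319573453 [ 0.43067812  0.71356197 -2.8937941 ] 0.5765720786167317
red 0.046 [0.5531 0.0528] 6145 (array([0.5532, 0.053 ]), 103, 61, -79.0)
blue 0.046 [ 0.7411 -0.0931] 1294 (array([ 0.7422, -0.092 ]), 41, 37, -80.5)
red 0.15862922573593838 [0.5395 0.0499] 1532 (array([0.5395, 0.05  ]), 51, 30, -78.7)
```

View pics/w2.png

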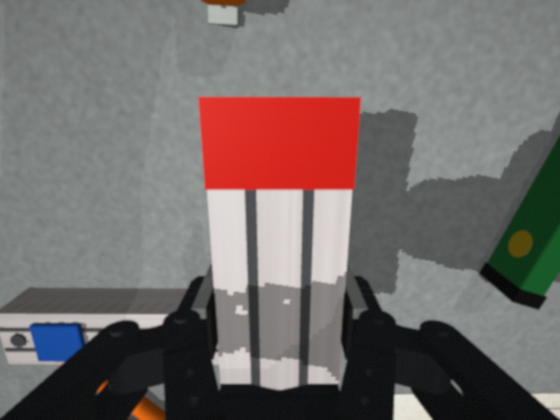

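The wrist view shows the stud held straight, with its near band at (280,142) and its centre 2.5 mm behind the TCP. The blue tag is at (57,342). I'll lower it 6 mm short of the track.

Call:
play_rows(
  plan=[0,0,0.2,0.001,-0.0015,0.03,0.2,0,0,0.2,0.0015,-0.0015,0.07,0.2,0,0,0.2,0.0015,-0.0015,0.1,0.2,0,0,0.2,0.0015,-0.0015,0.112,0.2,0,0,0.2,0.0015,-0.0015,0.117,0.2,0,0,0.2,0.0015,-0.0015,0.118,0.2,0,0,0.2,0.0015,-0.0015,0.118,0.2],
)

```text
clock: 5.55
position: [0.6057, 0.0597, 0.0253]
ee_rot: [-0.094, 0.996, 0.0, 0.001]
ft_force: [-0.5, 0.4, -0.6]
grip_width: 0.572
grasp_force: 52.3
```

```bash
python3 - <<'E'
from h import *
o=status.get_obs(); print(o['position'],yaw(),o['ft_force'])
for n in("scene","side"):
    i=viewer.camera(n);m=viewer.camera_model(n);cv2.imwrite(f'pics/{n}1.png',cv2.resize(i[:,:,::-1][180:340,220:420] if n=='scene' else i[:,:,::-1][150:290,180:400],None,fx=3,fy=3))
    print(n);wmeas(i,m,'red',.046);wmeas(i,m,'red',.04);wmeas(i,m,'blue',.046)
i,m=wrist('w3');print('wrist');wmeas(i,m,'red',.04);wmeas(i,m,'blue',.046)
E
```

```text
[0.60568662 0.05967121 0.02534692] 100.75686924859849 [-0.47029004  0.41213478 -0.5872259 ]
scene
red 0.046 [0.5464 0.0332] 1966 (array([0.546 , 0.0316]), 83, 38, -58.8)
red 0.046 [0.6722 0.0602] 2079 (array([0.6718, 0.058 ]), 77, 34, -73.4)
red 0.046 [0.7118 0.0824] 1387 (array([0.7118, 0.082 ]), 42, 36, -78.7)
red 0.04 [0.542  0.0362] 2003 (array([0.5418, 0.0344]), 85, 38, -59.4)
red 0.04 [0.6687 0.0634] 2109 (array([0.6681, 0.0613]), 78, 34, -73.4)
red 0.04 [0.7086 0.0858] 1407 (array([0.7087, 0.0854]), 43, 36, -79.4)
blue 0.046 [ 0.506  -0.2903] 1604 (array([ 0.5129, -0.2896]), 58, 47, -78.1)
blue 0.046 [ 0.6335 -0.2663] 1625 (array([ 0.634 , -0.2674]), 62, 37, -67.2)
blue 0.046 [ 0.7457 -0.0937] 1319 (array([ 0.7456, -0.094 ]), 41, 35, -78.7)
side
red 0.046 [0.5403 0.0159] 2947 (array([0.5415, 0.0143]), 107, 34, -85.0)
red 0.046 [0.667  0.0397] 2875 (array([0.6675, 0.0386]), 109, 35, -88.7)
red 0.046 [0.7107 0.0797] 1473 (array([0.7106, 0.0798]), 48, 36, -79.4)
red 0.04 [0.5406 0.0246] 2993 (array([0.5416, 0.0233]), 107, 34, -85.0)
red 0.04 [0.6683 0.0486] 2920 (array([0.6686, 0.0476]), 109, 35, -88.8)
red 0.04 [0.7123 0.089 ] 1493 (array([0.7121, 0.0893]), 49, 36, -79.4)
blue 0.046 [ 0.503  -0.3104] 2494 (array([ 0.5033, -0.3107]), 89, 32, -83.7)
blue 0.046 [ 0.6291 -0.2867] 2453 (array([ 0.6297, -0.2883]), 92, 35, -87.8)
blue 0.046 [ 0.7444 -0.0965] 1420 (array([ 0.7446, -0.0964]), 44, 37, -80.5)
wrist
red 0.04 [0.5393 0.0469] 1576 (array([0.5393, 0.0469]), 52, 31, -79.3)
```

View pics/scene1.png

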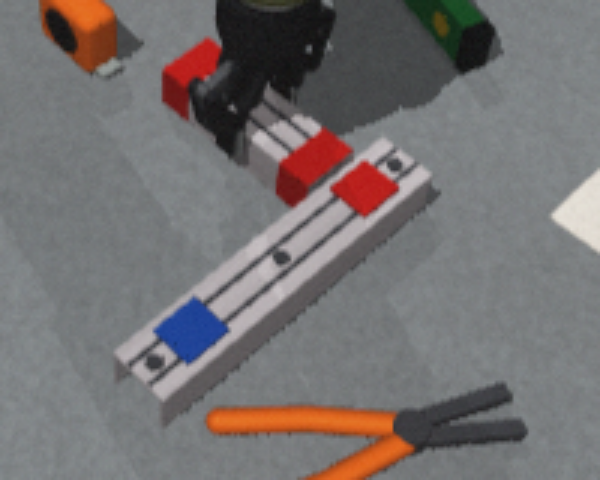

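The crop shows the red stud in front of the red tag at (365,188), with a small gap to the track. The combined measurement calls for 3 mm sideways and about 5.5 mm forward.

Call:
play_rows(
  plan=[0,0,0,-0.001,0.0015,0,0.2,0,0,0,-0.002,0.003,0,0.2,0,0,0,-0.003,0.003,0,0.2,0,0,0,-0.004,0.003,0,0.2,0,0,0,-0.0045,0.003,0,0.2,0,0,0,-0.0045,0.003,0,0.2,0,0,0,-0.0045,0.003,0,0.2],
)

```text
clock: 6.58
position: [0.6088, 0.0633, 0.0243]
ee_rot: [-0.094, 0.996, 0.0, -0.0]
ft_force: [0.0, -0.4, -1.8]
grip_width: 0.578
grasp_force: 52.3
```

Call:
play_rows(
  plan=[0,0,0,-0.001,0,0,0.2,0,0,0,-0.001,0,0,0.2,0,0,0,-0.001,0,0,0.2],
)

```text
clock: 6.95
position: [0.6098, 0.0635, 0.0243]
ee_rot: [-0.094, 0.996, 0.0, -0.0]
ft_force: [0.6, 0.1, -1.5]
grip_width: 0.573
grasp_force: 52.3
```

Call:
play_rows(
  plan=[0,0,0,-0.001,0,0,0.2,0,0,0,-0.001,0,0,0.2,0,0,0,-0.001,0,0,0.2],
)

```text
clock: 7.32
position: [0.6106, 0.0637, 0.0242]
ee_rot: [-0.094, 0.996, 0.0, -0.0]
ft_force: [-2.1, 0.5, -1.8]
grip_width: 0.577
grasp_force: 52.4
```

Call:
play_rows(
  plan=[0,0,0,0.0005,0,0.001,0.2,0,0,0,0.0005,0,0.0015,0.2,0,0,0,0.0005,0,0.0015,0.7,0,0,0,0.0005,0,0.0015,0.9,0,0,0,0.0005,0,0.0015,0.9,0,0,0,0.0005,0,0.0015,0.9,0,0,0,0.0005,0,-0.02,0.9,0,0,0,0.0005,0,-0.06,0.9,0,0,0,0.0005,0,-0.11,0.9,0,0,0,0.03,0,-0.16,0.9,0,0,0,0.05,0,-0.19,0.9,0,0,0,0.05,0,-0.19,0.9,0,0,0,0.05,0,-0.19,0.9],
)

```text
clock: 8.95
position: [0.5616, 0.0545, 0.2137]
ee_rot: [-0.094, 0.996, 0.0, -0.0]
ft_force: [0.9, 0.8, -0.9]
grip_width: 0.897
grasp_force: 0.0
```

```bash
python3 - <<'E'
from h import *
o=status.get_obs(); print(o['position'],yaw(),o['ft_force'])
i,m=wrist('w4');print('wrist');wmeas(i,m,'red',.04);wmeas(i,m,'red',.046);wmeas(i,m,'blue',.046)
step(.5655,-.2769,.2,100.7)
E
```

```text
[0.56162103 0.05446889 0.21366396] 100.76435573496643 [ 0.85762117  0.75734956 -0.8530882 ]
wrist
red 0.04 [0.5437 0.0512] 1485 (array([0.5442, 0.0513]), 51, 30, -79.3)
red 0.04 [0.672 0.075] 1453 (array([0.6719, 0.0749]), 52, 29, -79.2)
red 0.04 [0.7137 0.0841] 1357 (array([0.7142, 0.0842]), 40, 36, -78.7)
red 0.046 [0.5425 0.0509] 1426 (array([0.5431, 0.0509]), 50, 30, -79.2)
red 0.046 [0.6683 0.0743] 1397 (array([0.6682, 0.0742]), 51, 28, -79.2)
red 0.046 [0.7091 0.0832] 1303 (array([0.7095, 0.0835]), 39, 35, -79.4)
blue 0.046 [ 0.7382 -0.0972] 792 (array([ 0.7403, -0.0924]), 39, 30, -79.2)
turn [ 0.   -0.08  0.07] shift [ 0.058  -0.3263  0.0132]
```

View pics/w4.png

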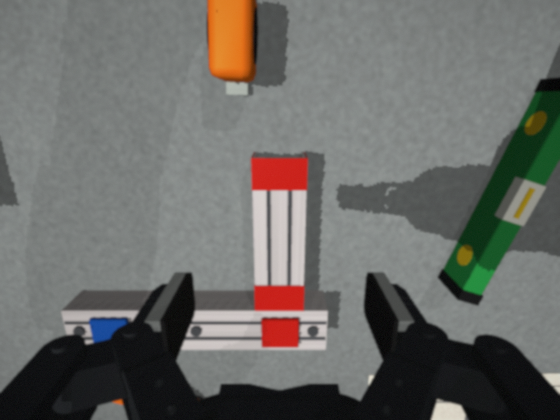

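The wrist view shows the red stud square against the track and under the red tag at (280,332), with the blue tag at (108,330). The tape at (232,40) is untouched. Next is the blue stud.

Call:
play_rows(
  plan=[0,0,0,0.008,-0.04,0,0.95,0,0,0,0.018,-0.1,0,1,0,0,0,0.028,-0.16,0,1,0,0,0,0.04,-0.22,0,1,0,0,0,0.05,-0.28,0,1,0,0,0,0.056,-0.315,0,1,0,0,0,0.058,-0.326,0,1,0,0,0,0.058,-0.326,0,1,0,0,0,0.058,-0.326,0,1],
)

```text
clock: 10.12
position: [0.5661, -0.2748, 0.2138]
ee_rot: [-0.095, 0.995, 0.001, -0.0]
ft_force: [-0.5, 0.7, 0.3]
grip_width: 1.002
grasp_force: 0.0
```

```bash
python3 - <<'E'
from h import *
o=status.get_obs(); print(o['position'],yaw(),o['ft_force'])
i,m=wrist('w5');wmeas(i,m,'blue',.04);wmeas(i,m,'yellow',.04);wmeas(i,m,'blue',.046)
E
```

```text
[ 0.5661332  -0.27475913  0.21378176] 100.89098963399807 [-0.49441986  0.72389412  0.25810723]
blue 0.04 [ 0.5009 -0.287 ] 1435 (array([ 0.5011, -0.2869]), 51, 29, -79.1)
blue 0.04 [ 0.6294 -0.2629] 1420 (array([ 0.6291, -0.2628]), 50, 29, -79.2)
yellow 0.04 [ 0.438 -0.397] 809 (array([ 0.4371, -0.3989]), 53, 18, -85.2)
yellow 0.04 [ 0.5132 -0.3906] 1211 (array([ 0.5131, -0.39  ]), 59, 22, -85.9)
blue 0.046 [ 0.5006 -0.2871] 1380 (array([ 0.5009, -0.2871]), 50, 29, -79.1)
blue 0.046 [ 0.6265 -0.2634] 1364 (array([ 0.6261, -0.2634]), 49, 29, -79.2)
```

View pics/w5.png

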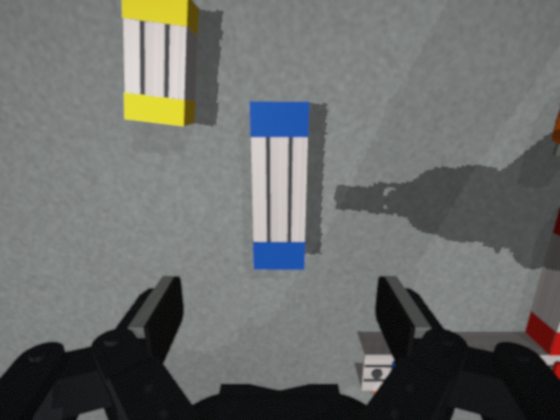

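The view shows the blue stud at (280,185), almost exactly under the gripper, with its centre at (0.5652, -0.2750). The noggin is at (158,62). I'll grip the stud.

Call:
play_rows(
  plan=[0,0,0,0.001,0,0.04,1,0,0,0,0.001,0,0.09,1,0,0,0,0.001,0,0.14,1,0,0,0,0.001,0,0.17,1,0,0,0,0.001,0,0.185,1,0,0,0,0.001,0,0.19,1,0,0,0,0.001,0,0.19,1,0,0,0,0.001,0,0.19,0.5,0,0,0,0.001,0,0.19,0.2,0,0,0,0.001,0,0.19,0.2,0,0,0,0.001,0,0.19,0.2,0,0,0,0.001,0,0.19,0.2,0,0,0,0.001,0,0.19,0.2],
)

```text
clock: 11.8
position: [0.5652, -0.2771, 0.0253]
ee_rot: [-0.094, 0.996, -0.0, 0.001]
ft_force: [-1.8, 0.8, 4.9]
grip_width: 0.576
grasp_force: 53.0
```

```bash
python3 - <<'E'
from h import *
o=status.get_obs(); print(o['position'],yaw(),o['ft_force'])
r=np.array([.7113,.083]);b=np.array([.745,-.0942]);u=(r-b)/np.linalg.norm(r-b);n=np.array([-u[1],u[0]]);p=b+.111*n;print(p,b+.105*n)
step(*p,.14,100.7)
E
```

```text
[ 0.56516592 -0.27707014  0.02532754] 100.75764925719052 [-1.80271019  0.81253278  4.91445081]
[ 0.6359545  -0.11493834] [ 0.64184885 -0.11381735]
turn [-0.03  0.08  0.06] shift [-0.1     0.146  -0.1146]
```

Call:
play_rows(
  plan=[0,0,0,0,0,-0.01,0.2,0,0,0,0,0,-0.04,0.2,0,0,0,0,0,-0.08,0.2,0,0,0,-0.015,0.02,-0.11,0.2,0,0,0,-0.045,0.065,-0.115,0.2,0,0,0,-0.075,0.11,-0.115,0.2,0,0,0,-0.094,0.137,-0.115,0.2,0,0,0,-0.1,0.146,-0.115,0.2,0,0,0,-0.1,0.146,-0.115,0.2,0,0,0,-0.1,0.146,-0.115,0.2],
)

```text
clock: 13.05
position: [0.6349, -0.1171, 0.1394]
ee_rot: [-0.092, 0.996, -0.0, -0.0]
ft_force: [0.5, -0.7, -1.3]
grip_width: 0.577
grasp_force: 52.1
```

```bash
python3 - <<'E'
from h import *
o=status.get_obs(); print(o['position'],yaw(),o['ft_force'])
i,m=wrist('w6');wmeas(i,m,'red',.046);wmeas(i,m,'red',.04);z=o['position'][2]-.0245+.04; wmeas(i,m,'blue',z)
E
```

```text
[ 0.63491512 -0.11705593  0.13942563] 100.61229416809695 [ 0.45570845 -0.67461352 -1.27787264]
red 0.046 [0.5479 0.0262] 1385 (array([0.5479, 0.0271]), 54, 29, -80.0)
red 0.046 [0.668  0.0597] 1987 (array([0.6681, 0.0575]), 80, 39, 86.0)
red 0.046 [0.7075 0.0828] 1287 (array([0.7096, 0.0815]), 41, 37, -79.4)
red 0.04 [0.5476 0.0305] 1462 (array([0.5479, 0.0314]), 56, 30, -79.6)
red 0.04 [0.6711 0.065 ] 2091 (array([0.671 , 0.0624]), 82, 39, 85.4)
red 0.04 [0.7116 0.0886] 1357 (array([0.7139, 0.0872]), 42, 38, -79.4)
blue 0.15492563477199014 [ 0.5712 -0.1292] 1492 (array([ 0.5715, -0.1291]), 51, 30, -79.4)
```

Call:
play_rows(
  plan=[0,0,0,0,0.002,0.03,0.2,0,0,0,0,0.002,0.07,0.2,0,0,0,0,0.002,0.1,0.2,0,0,0,0,0.002,0.11,0.2,0,0,0,0,0.002,0.114,0.2,0,0,0,0,0.002,0.114,0.2,0,0,0,0,0.002,0.114,0.2],
)

```text
clock: 13.98
position: [0.6359, -0.113, 0.0265]
ee_rot: [-0.094, 0.996, -0.0, 0.001]
ft_force: [0.8, 0.1, -1.1]
grip_width: 0.578
grasp_force: 52.1
```

```bash
python3 - <<'E'
from h import *
o=status.get_obs(); print(o['position'],yaw(),o['ft_force'])
i,m=wrist('w7');wmeas(i,m,'blue',.042)
i=viewer.camera('scene');cv2.imwrite('pics/scene2.png',i[:,:,::-1]);wmeas(i,viewer.camera_model('scene'),'blue',.046)
E
```

```text
[ 0.63592753 -0.11300743  0.02653033] 100.75123128992584 [ 0.75786551  0.1132826  -1.07184751]
blue 0.042 [ 0.5721 -0.1253] 1484 (array([ 0.5724, -0.1252]), 51, 30, -79.4)
blue 0.046 [ 0.5741 -0.1401] 802 (array([ 0.575 , -0.1389]), 47, 26, -76.0)
blue 0.046 [ 0.704  -0.1076] 1833 (array([ 0.7035, -0.1085]), 68, 33, -74.7)
blue 0.046 [ 0.7456 -0.094 ] 1330 (array([ 0.7456, -0.0939]), 41, 36, -81.0)
```

Call:
play_rows(
  plan=[0,0,0,-0.001,-0.001,0,0.2,0,0,0,-0.002,-0.0015,0.001,0.2,0,0,0,-0.003,-0.0015,0.001,0.2,0,0,0,-0.004,-0.0015,0.001,0.2,0,0,0,-0.0045,-0.0015,0.001,0.2,0,0,0,-0.0045,-0.0015,0.001,0.2],
)

```text
clock: 14.82
position: [0.6393, -0.1141, 0.0253]
ee_rot: [-0.093, 0.996, 0.0, -0.001]
ft_force: [-8.4, 0.0, 10.9]
grip_width: 0.574
grasp_force: 53.6
```

Call:
play_rows(
  plan=[0,0,0,-0.001,0,0,0.2,0,0,0,-0.001,0,0,0.2,0,0,0,-0.001,0,0,0.2],
)

```text
clock: 15.2
position: [0.6404, -0.1141, 0.0254]
ee_rot: [-0.093, 0.996, -0.0, -0.0]
ft_force: [-8.3, -0.4, 10.7]
grip_width: 0.578
grasp_force: 53.6
```

Call:
play_rows(
  plan=[0,0,0,0,0,-0.001,0.2,0,0,0,0,0,-0.001,0.2,0,0,0,0,0,-0.001,0.2],
)

```text
clock: 15.58
position: [0.6411, -0.1132, 0.0254]
ee_rot: [-0.094, 0.996, 0.0, 0.0]
ft_force: [-1.4, 0.0, 1.2]
grip_width: 0.573
grasp_force: 52.5
```

Call:
play_rows(
  plan=[0,0,0,-0.001,0,0,0.2,0,0,0,-0.001,0,0,0.2,0,0,0,-0.001,0,0,0.2],
)

```text
clock: 15.95
position: [0.6413, -0.1132, 0.0254]
ee_rot: [-0.094, 0.996, 0.0, -0.001]
ft_force: [-6.1, 0.5, 4.8]
grip_width: 0.575
grasp_force: 52.9
```

Call:
play_rows(
  plan=[0,0,0,0.001,0,0,0.2,0,0,0,0.001,0,0,0.7,0,0,0,0.001,0,0,0.9,0,0,0,0.001,0,0,0.9,0,0,0,0.001,0,0,0.9,0,0,0,0.001,0,-0.02,0.9,0,0,0,0.001,0,-0.06,0.9,0,0,0,0.001,0,-0.11,0.9,0,0,0,0.02,0,-0.16,0.9,0,0,0,0.05,0,-0.19,0.9,0,0,0,0.05,0,-0.19,0.9,0,0,0,0.05,0,-0.19,0.9],
)

```text
clock: 17.45
position: [0.5929, -0.1221, 0.2158]
ee_rot: [-0.094, 0.996, 0.0, 0.0]
ft_force: [0.9, 0.4, -1.1]
grip_width: 0.9
grasp_force: 0.0
```

```bash
python3 - <<'E'
from h import *
i,m=wrist('w8');wmeas(i,m,'blue',.04);wmeas(i,m,'blue',.046);wmeas(i,m,'red',.04)
step(.4737,-.3966,.215,94)
E
```

```text
blue 0.04 [ 0.5773 -0.1252] 1473 (array([ 0.5776, -0.1252]), 51, 30, -79.2)
blue 0.04 [ 0.7054 -0.1012] 1397 (array([ 0.7049, -0.1011]), 51, 29, -79.2)
blue 0.04 [ 0.7471 -0.0928] 1343 (array([ 0.7472, -0.0928]), 40, 35, -79.2)
blue 0.046 [ 0.576  -0.1254] 1415 (array([ 0.5764, -0.1254]), 50, 29, -79.4)
blue 0.046 [ 0.7016 -0.1019] 1341 (array([ 0.7014, -0.1017]), 50, 28, -79.2)
blue 0.046 [ 0.7425 -0.0937] 1291 (array([ 0.7425, -0.0935]), 39, 34, -79.2)
red 0.04 [0.5446 0.0434] 1949 (array([0.5449, 0.0428]), 69, 32, -83.3)
red 0.04 [0.6713 0.0677] 1879 (array([0.6716, 0.0654]), 76, 39, 84.9)
red 0.04 [0.7074 0.0897] 841 (array([0.7109, 0.0856]), 41, 31, -80.9)
turn [ 0.03 -0.02  6.79] shift [ 0.1685 -0.2475 -0.    ]
```

View pics/w8.png

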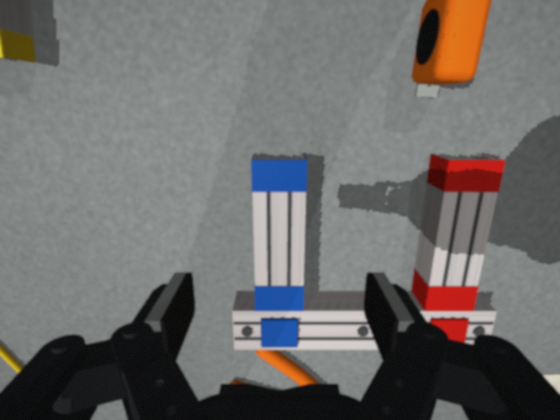

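The view shows the blue stud square against the track and below the blue tag at (280,332). The red stud is at (460,230), and the tape at (450,40) hasn't moved. Next is the noggin.

Call:
play_rows(
  plan=[0,0,1,0.03,-0.04,0,1,0,0,3,0.065,-0.09,0,1,0,0,5,0.1,-0.145,0,1,0,0,6,0.135,-0.195,0,1,0,0,6.8,0.16,-0.235,0,1,0,0,6.8,0.168,-0.247,0,1,0,0,6.8,0.168,-0.247,0,1,0,0,6.8,0.168,-0.247,0,1],
)

```text
clock: 18.5
position: [0.4752, -0.3945, 0.2147]
ee_rot: [-0.036, 0.999, 0.001, -0.0]
ft_force: [0.6, 0.8, 0.3]
grip_width: 1.0
grasp_force: 0.0
```

```bash
python3 - <<'E'
from h import *
o=status.get_obs(); print(o['position'],yaw(),o['ft_force'])
i,m=wrist('w9');wmeas(i,m,'yellow',.04)
E
```

```text
[ 0.47515212 -0.39450019  0.21468777] 94.11727957068173 [0.55007754 0.75128257 0.31335569]
yellow 0.04 [ 0.4352 -0.3993] 1125 (array([ 0.4355, -0.3993]), 51, 23, -85.9)
yellow 0.04 [ 0.5137 -0.3942] 1106 (array([ 0.5135, -0.3939]), 51, 23, -86.1)
```

Call:
play_rows(
  plan=[0,0,0,0.001,-0.002,0.04,1,0,0,0,0.001,-0.002,0.09,1,0,0,0,0.001,-0.002,0.14,1,0,0,0,0.001,-0.002,0.17,1,0,0,0,0.001,-0.002,0.185,1,0,0,0,0.001,-0.002,0.19,1,0,0,0,0.001,-0.002,0.19,1,0,0,0,0.001,-0.002,0.19,0.5,0,0,0,0.001,-0.002,0.19,0.2,0,0,0,0.001,-0.002,0.19,0.2,0,0,0,0.001,-0.002,0.19,0.2,0,0,0,0.001,-0.002,0.19,0.2,0,0,0,0.001,-0.002,0.19,0.2],
)

```text
clock: 20.18
position: [0.4735, -0.3988, 0.0263]
ee_rot: [-0.035, 0.999, -0.0, 0.001]
ft_force: [-0.3, 0.1, 5.6]
grip_width: 0.571
grasp_force: 52.4
```

```bash
python3 - <<'E'
from h import *
o=status.get_obs(); print(o['position'],yaw(),o['ft_force'],o['joint_pos'].round(2))
step(.6247,-.025,.15,10.7)
E
```

```text
[ 0.47349657 -0.39883705  0.02629627] 93.95715108803967 [-0.27732882  0.09619086  5.55660681] [ 0.31  0.55  0.4   1.71 -0.26  0.94  2.45]
turn [3.000e-02 9.000e-02 8.326e+01] shift [-0.1768  0.3624 -0.1237]
```

Call:
play_rows(
  plan=[0,0,0,0,0,-0.01,0.2,0,0,0,0,0,-0.04,0.2,0,0,0,0,0,-0.08,0.2,0,0,5,-0.01,0.02,-0.11,0.2,0,0,14,-0.03,0.06,-0.124,0.2,0,0,23,-0.05,0.1,-0.124,0.2,0,0,32,-0.07,0.14,-0.124,0.2,0,0,41,-0.09,0.18,-0.124,0.2,0,0,50,-0.11,0.225,-0.124,0.2,0,0,59,-0.13,0.265,-0.124,0.2,0,0,68,-0.15,0.305,-0.124,0.2,0,0,76,-0.165,0.34,-0.124,0.2,0,0,81,-0.174,0.356,-0.124,0.2,0,0,83.2,-0.177,0.362,-0.124,0.2,0,0,83.2,-0.177,0.362,-0.124,0.2,0,0,83.2,-0.177,0.362,-0.124,0.2],
)

```text
clock: 22.18
position: [0.6243, -0.0258, 0.1496]
ee_rot: [0.638, 0.77, 0.0, 0.0]
ft_force: [-0.6, -0.4, -0.0]
grip_width: 0.581
grasp_force: 51.8
```

```bash
python3 - <<'E'
from h import *
o=status.get_obs(); print(o['position'],yaw(),o['ft_force'],o['joint_pos'].round(2))
i,m=wrist('w10');z=o['position'][2]-.0263+.04;wmeas(i,m,'yellow',z)
wmeas(i,m,'blue',.04);wmeas(i,m,'red',.04)
E
```

```text
[ 0.6243457  -0.02583666  0.14960988] 10.77120988444153 [-0.55780977 -0.42353289 -0.00214969] [-0.45  0.43  0.55  1.61 -0.24  1.17  0.33]
yellow 0.1633098828688869 [ 0.6299 -0.0593] 351 (array([ 0.6302, -0.0603]), 51, 9, 10.7)
yellow 0.1633098828688869 [0.6168 0.0103] 1108 (array([0.6169, 0.0102]), 51, 22, 10.8)
blue 0.04 [ 0.7461 -0.089 ] 951 (array([ 0.7458, -0.0908]), 36, 33, 11.3)
blue 0.04 [ 0.7034 -0.0669] 181 (array([ 0.7047, -0.0677]), 35, 10, -39.6)
red 0.04 [0.5439 0.051 ] 1497 (array([0.5441, 0.051 ]), 51, 30, -79.2)
red 0.04 [0.672  0.0754] 1475 (array([0.6717, 0.075 ]), 52, 30, -79.2)
red 0.04 [0.7126 0.084 ] 1424 (array([0.7125, 0.0841]), 41, 36, -78.7)
```

View pics/w10.png

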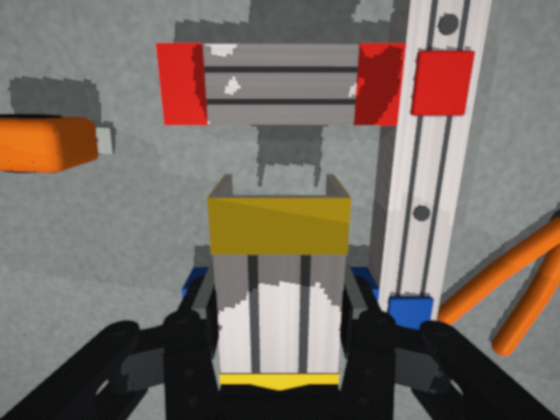

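The view shows the noggin held square, with its near band at (280,225) and the red stud ahead at (282,83). It needs about 3 mm toward red, then lowering.

Call:
play_rows(
  plan=[0,0,0,0.001,0.001,0.03,0.2,0,0,0,0.003,0.001,0.06,0.2,0,0,0,0.003,0.001,0.09,0.2,0,0,0,0.003,0.001,0.11,0.2,0,0,0,0.003,0.001,0.12,0.2,0,0,0,0.003,0.001,0.122,0.2,0,0,0,0.003,0.001,0.122,0.2],
)

```text
clock: 23.1
position: [0.6255, -0.0221, 0.0281]
ee_rot: [0.638, 0.77, 0.0, 0.0]
ft_force: [0.3, -0.1, -0.2]
grip_width: 0.578
grasp_force: 51.8
```

```bash
python3 - <<'E'
from h import *
o=status.get_obs(); print(o['position'],yaw(),o['ft_force'])
i,m=wrist('w11');wmeas(i,m,'yellow',.041);wmeas(i,m,'red',.04)
i=viewer.camera('scene');cv2.imwrite('pics/scene3.png',cv2.resize(i[160:320,210:410,::-1],None,fx=3,fy=3))
E
```

```text
[ 0.62551711 -0.02210123  0.02810765] 10.753289942308296 [ 0.34158735 -0.08855235 -0.22122635]
yellow 0.041 [ 0.6313 -0.0563] 362 (array([ 0.6316, -0.0573]), 52, 9, 10.8)
yellow 0.041 [0.618  0.0137] 1143 (array([0.6181, 0.0136]), 52, 22, 10.4)
red 0.04 [0.544  0.0494] 1443 (array([0.544 , 0.0494]), 48, 30, -79.0)
red 0.04 [0.6724 0.0736] 1447 (array([0.6724, 0.0736]), 48, 30, -79.3)
```

View pics/scene3.png

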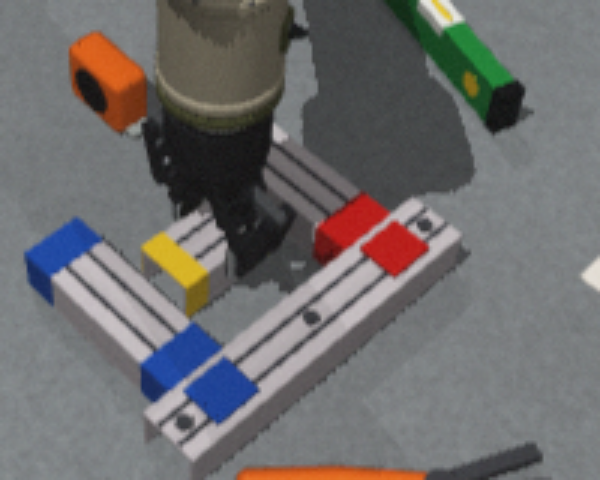

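The crop shows the noggin between the studs, parallel to the track, with even gaps. Its measured centre is under 1 mm off target. I'll lower and release it.

Call:
play_rows(
  plan=[0,0,0,0,-0.0005,0.001,0.2,0,0,0,0,-0.0005,0.002,0.2,0,0,0,0,-0.0005,0.002,0.2,0,0,0,0,-0.0005,0.002,0.7,0,0,0,0,-0.0005,0.002,0.9,0,0,0,0,-0.0005,0.002,0.9,0,0,0,0,-0.0005,0.002,0.9,0,0,0,0,-0.0005,-0.02,0.9,0,0,0,0,-0.0005,-0.06,0.9,0,0,0,0,-0.0005,-0.11,0.9,0,0,0,0,0,-0.16,0.9,0,0,0,0,0,-0.19,0.9,0,0,0,0,0,-0.19,0.9,0,0,0,0,0,-0.19,0.9],
)

```text
clock: 24.95
position: [0.6247, -0.0221, 0.2175]
ee_rot: [0.638, 0.77, 0.0, -0.0]
ft_force: [-1.0, -0.0, 0.4]
grip_width: 0.903
grasp_force: 0.0
```

```bash
python3 - <<'E'
from h import *
i,m=wrist('w12')
for c in('yellow','red','blue'):wmeas(i,m,c,.04)
step(.527,.275,.23,83)
E
```

```text
yellow 0.04 [ 0.632  -0.0628] 1138 (array([ 0.632 , -0.0627]), 52, 22, 10.6)
yellow 0.04 [0.6171 0.015 ] 1090 (array([0.617 , 0.0146]), 51, 22, 10.8)
red 0.04 [0.5438 0.0511] 1462 (array([0.544 , 0.0513]), 51, 30, -78.7)
red 0.04 [0.672  0.0751] 1436 (array([0.6717, 0.0748]), 51, 29, -79.0)
red 0.04 [0.7123 0.084 ] 1373 (array([0.7123, 0.084 ]), 41, 35, -78.7)
blue 0.04 [ 0.5767 -0.1178] 1778 (array([ 0.5759, -0.1168]), 67, 31, -83.7)
blue 0.04 [ 0.7032 -0.0939] 1766 (array([ 0.7034, -0.0936]), 68, 31, -75.1)
blue 0.04 [ 0.7472 -0.0836] 536 (array([ 0.745 , -0.0855]), 36, 25, 0.0)
turn [-4.000e-02 -5.000e-02 -7.225e+01] shift [ 0.31   -0.0403 -0.013 ]
```

Call:
play_rows(
  plan=[0,0,-8,0.03,-0.004,0,1,0,0,-17,0.07,-0.01,-0.01,1,0,0,-26,0.11,-0.015,-0.01,1,0,0,-35,0.15,-0.02,-0.01,1,0,0,-44,0.19,-0.025,-0.01,1,0,0,-53,0.23,-0.03,-0.01,1,0,0,-62,0.265,-0.035,-0.01,1,0,0,-69,0.295,-0.038,-0.01,1,0,0,-72.2,0.31,-0.04,-0.013,1,0,0,-72.2,0.31,-0.04,-0.013,1,0,0,-72.2,0.31,-0.04,-0.013,1],
)

```text
clock: 26.38
position: [0.5285, 0.2733, 0.2302]
ee_rot: [0.063, 0.998, -0.0, 0.0]
ft_force: [-0.3, 0.6, -0.6]
grip_width: 1.001
grasp_force: 0.0
```

```bash
python3 - <<'E'
from h import *
o=status.get_obs(); print(o['position'],yaw(),o['ft_force'])
i,m=wrist('w13');wmeas(i,m,'green',.045);wmeas(i,m,'yellow',.045,60)
hs=cv2.cvtColor(i,cv2.COLOR_RGB2HSV); w=cv2.inRange(hs,np.array((0,0,200)),np.array((180,60,255)))
for b in blobs(ortho(w,m,.045),100): print('white',b[0].round(4),rect(b[2]))
E
```

```text
[0.52846427 0.27334784 0.23021474] 82.7437419257432 [-0.29220336  0.55336998 -0.5519443 ]
green 0.045 [0.588  0.2703] 1656 (array([0.5881, 0.2703]), 79, 22, -6.8)
green 0.045 [0.4677 0.2843] 1641 (array([0.4676, 0.2842]), 79, 21, -6.6)
yellow 0.045 [ 0.6449 -0.0493] 231 (array([ 0.6441, -0.0472]), 28, 13, -21.8)
yellow 0.045 [0.6115 0.0193] 1220 (array([0.6097, 0.0228]), 60, 33, 8.1)
yellow 0.045 [0.5278 0.2774] 108 (array([0.5279, 0.2774]), 28, 4, -7.1)
white [0.6047 0.0479] (array([0.6077, 0.0487]), 95, 10, 11.3)
white [0.5899 0.0646] (array([0.5977, 0.0651]), 82, 12, 10.3)
white [0.5948 0.0833] (array([0.5973, 0.0835]), 88, 11, 10.5)
white [0.7466 0.3038] (array([0.7483, 0.3007]), 151, 38, -78.7)
white [0.5279 0.277 ] (array([0.5277, 0.2769]), 41, 22, -6.3)
white [0.7817 0.3334] (array([0.786 , 0.3318]), 42, 35, 11.3)
white [0.7159 0.4655] (array([0.723 , 0.4603]), 51, 44, 11.6)
white [0.8376 0.4553] (array([0.837 , 0.4555]), 12, 11, 0.0)
white [0.845  0.4724] (array([0.8445, 0.4733]), 19, 11, 78.7)
```

View pics/w13.png

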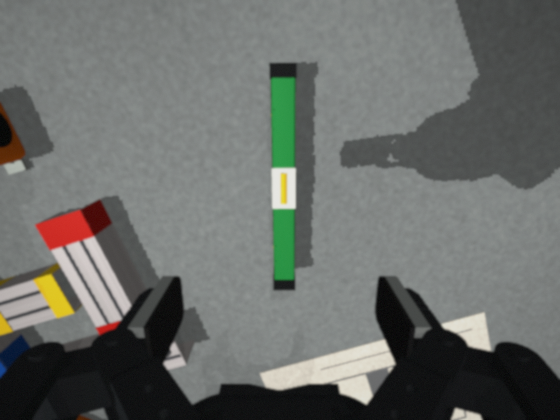

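The view shows the level at (284,178), complete and standing clear. Its centre is (0.5279, 0.2772) at -6.7°.

Call:
play_rows(
  plan=[0,0,-0.5,0.001,0.002,0.03,1,0,0,-0.5,0.001,0.004,0.08,1,0,0,-0.5,0.001,0.004,0.13,1,0,0,-0.5,0.001,0.004,0.17,1,0,0,-0.5,0.001,0.004,0.195,0.8,0,0,-0.5,0.001,0.004,0.201,0.7,0,0,-0.5,0.001,0.004,0.201,0.6,0,0,-0.5,0.001,0.004,0.201,0.4,0,0,-0.5,0.001,0.004,0.201,0.2,0,0,-0.5,0.001,0.004,0.201,0,0,0,-0.5,0.001,0.004,0.201,0,0,0,-0.5,0.001,0.004,0.201,0,0,0,-0.5,0.001,0.004,0.201,0,0,0,-0.5,0.001,0.004,0.201,0],
  squeeze=60,
)

```text
clock: 28.18
position: [0.5281, 0.2795, 0.0307]
ee_rot: [0.057, 0.998, 0.001, 0.001]
ft_force: [-1.4, -1.1, 7.3]
grip_width: 0.248
grasp_force: 59.9
```

```bash
python3 - <<'E'
from h import *
o=status.get_obs(); print(o['position'],yaw(),o['ft_force'],o['joint_pos'].round(2))
step(.6245,-.0245,.17,10.7)
E
```

```text
[0.52809395 0.27946384 0.03067784] 83.44971733767339 [-1.35685392 -1.11986255  7.34661352] [-0.73  0.48  0.21  1.76 -0.12  0.91  0.99]
turn [1.200e-01 3.000e-02 7.275e+01] shift [-0.1307 -0.2908 -0.1395]
```

Call:
play_rows(
  plan=[0,0,0,0,0,-0.01,0,0,0,0,0,0,-0.04,0,0,0,0,0,0,-0.08,0,0,0,3,-0.005,-0.01,-0.12,0,0,0,10,-0.018,-0.04,-0.14,0,0,0,18,-0.034,-0.075,-0.14,0,0,0,27,-0.05,-0.11,-0.14,0,0,0,36,-0.067,-0.15,-0.14,0,0,0,45,-0.083,-0.185,-0.14,0,0,0,54,-0.1,-0.22,-0.14,0,0,0,62,-0.115,-0.255,-0.14,0,0,0,68,-0.125,-0.278,-0.14,0,0,0,72,-0.13,-0.289,-0.14,0,0,0,72.7,-0.131,-0.291,-0.14,0,0,0,72.7,-0.131,-0.291,-0.14,0,0,0,72.7,-0.131,-0.291,-0.14,0],
)

```text
clock: 30.18
position: [0.6242, -0.0238, 0.1693]
ee_rot: [0.637, 0.771, 0.0, -0.0]
ft_force: [0.1, -0.1, -2.8]
grip_width: 0.246
grasp_force: 58.8
```

```bash
python3 - <<'E'
from h import *
o=status.get_obs(); print(o['position'],yaw(),o['ft_force'],o['grip_width'])
i,m=wrist('w14');z=o['position'][2]-.0307+.045;wmeas(i,m,'green',z)
E
```

```text
[ 0.62416612 -0.02381465  0.16934571] 10.88549031907676 [ 0.07115051 -0.08115221 -2.81153406] 0.2456845388552977
green 0.18364570922007062 [ 0.6292 -0.0534] 335 (array([ 0.6292, -0.0539]), 21, 17, 10.3)
green 0.18364570922007062 [0.6123 0.0347] 1626 (array([0.6122, 0.0344]), 79, 21, -79.4)
```

View pics/w14.png

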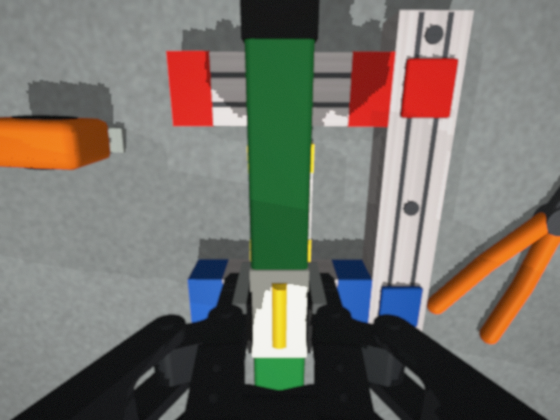

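The level is held along the noggin line at (280,200), and its centre is within 1 mm of the target. I'll lower it.

Call:
play_rows(
  plan=[0,0,0,0,0.001,0.02,0,0,0,0,0,0.001,0.05,0,0,0,0,0,0.001,0.075,0,0,0,0,0,0.001,0.088,0,0,0,0,0,0.001,0.094,0,0,0,0,0,0.001,0.096,0,0,0,0,0,0.001,0.096,0],
)

```text
clock: 31.1
position: [0.6257, -0.0247, 0.0739]
ee_rot: [0.638, 0.77, 0.0, 0.0]
ft_force: [-0.3, 0.8, -2.4]
grip_width: 0.246
grasp_force: 58.9
```

```bash
python3 - <<'E'
from h import *
o=status.get_obs(); print(o['position'],yaw(),o['ft_force'],o['grip_width'])
i,m=wrist('w15');z=o['position'][2]-.0307+.045;wmeas(i,m,'green',z)
E
```

```text
[ 0.62566616 -0.0246931   0.07389997] 10.761111758190124 [-0.25573485  0.84371105 -2.35985594] 0.24647621186531327
green 0.0881999725080425 [ 0.6306 -0.0543] 333 (array([ 0.6307, -0.0548]), 21, 17, 11.3)
green 0.0881999725080425 [0.614  0.0337] 1640 (array([0.6142, 0.0336]), 79, 21, -79.0)
```

Call:
play_rows(
  plan=[0,0,0,0.001,-0.0005,0.001,0,0,0,0,0.001,-0.0005,0.002,0,0,0,0,0.001,-0.0005,0.0025,0,0,0,0,0.001,-0.0005,0.0025,0],
)

```text
clock: 31.65
position: [0.6246, -0.0238, 0.0708]
ee_rot: [0.638, 0.77, 0.0, -0.0]
ft_force: [0.1, -0.1, -2.1]
grip_width: 0.248
grasp_force: 59.0
```

Call:
play_rows(
  plan=[0,0,0,0,0,0.001,0,0,0,0,0,0,0.001,0,0,0,0,0,0,0.001,0],
)

```text
clock: 32.02
position: [0.6247, -0.0238, 0.0707]
ee_rot: [0.638, 0.77, 0.0, -0.0]
ft_force: [-4.5, 1.1, 7.2]
grip_width: 0.25
grasp_force: 60.2
```

It has made contact, so I'll release and lift away.

Call:
play_rows(
  plan=[0,0,0,0,0,0,0.3,0,0,0,0,0,0,0.4,0,0,0,0,0,0,0.5,0,0,0,0,0,0,0.7,0,0,0,0,0,0,0.7,0,0,0,0,0,0,0.7,0,0,0,0,0,-0.01,0.7,0,0,0,0,0,-0.03,0.7,0,0,0,0,0,-0.07,0.7,0,0,0,0,0,-0.12,0.8,0,0,0,0,0,-0.16,0.9,0,0,0,0,0,-0.18,0.9,0,0,0,0,0,-0.18,0.9,0,0,0,0,0,-0.18,0.9],
)

```text
clock: 33.78
position: [0.6242, -0.0238, 0.2495]
ee_rot: [0.638, 0.77, -0.0, -0.0]
ft_force: [0.0, 0.0, -0.7]
grip_width: 0.902
grasp_force: 0.0
```

```bash
python3 - <<'E'
from h import *
o=status.get_obs(); print(o['position'],o['grip_width'])
i,m=wrist('w16');wmeas(i,m,'green',.085)
for c in('red','blue','yellow'):wmeas(i,m,c,.04)
j=viewer.camera('scene');k=viewer.camera('side');wmeas(j,viewer.camera_model('scene'),'orange',.06)
cv2.imwrite('pics/fin.png',np.hstack([cv2.resize(a,(400,400)) for a in (i[:,:,::-1],cv2.resize(j[160:320,210:410,::-1],None,fx=2,fy=2))]))
E
```

```text
[ 0.62422756 -0.02379873  0.24947025] 0.9022909175715842
green 0.085 [ 0.6356 -0.0835] 1578 (array([ 0.6356, -0.0837]), 79, 21, -79.8)
green 0.085 [0.6131 0.0354] 1614 (array([0.6129, 0.0355]), 79, 22, -78.7)
red 0.04 [0.5439 0.0513] 1452 (array([0.5439, 0.0515]), 51, 30, -80.5)
red 0.04 [0.6721 0.0753] 1425 (array([0.672 , 0.0753]), 52, 29, -79.2)
red 0.04 [0.7122 0.0841] 1360 (array([0.7122, 0.0841]), 41, 35, -78.7)
blue 0.04 [ 0.5767 -0.1188] 1725 (array([ 0.5766, -0.1179]), 65, 31, -83.2)
blue 0.04 [ 0.7035 -0.0945] 1713 (array([ 0.7035, -0.0946]), 66, 30, -75.7)
blue 0.04 [ 0.7448 -0.0923] 1111 (array([ 0.746 , -0.0948]), 41, 35, -78.7)
yellow 0.04 [ 0.6131 -0.0674] 271 (array([ 0.6135, -0.0668]), 22, 14, -80.5)
yellow 0.04 [ 0.651  -0.0599] 274 (array([ 0.6511, -0.0597]), 21, 14, -79.7)
yellow 0.04 [0.5989 0.0113] 273 (array([0.5989, 0.0114]), 22, 13, -80.5)
yellow 0.04 [0.6358 0.0184] 279 (array([0.6359, 0.0184]), 22, 13, -81.0)
orange 0.06 [ 0.8663 -0.0819] 4094 (array([ 0.8669, -0.0808]), 125, 83, 69.9)
orange 0.06 [ 0.4593 -0.0159] 3873 (array([ 0.4604, -0.0197]), 106, 57, 4.8)
```

View pics/fin.png

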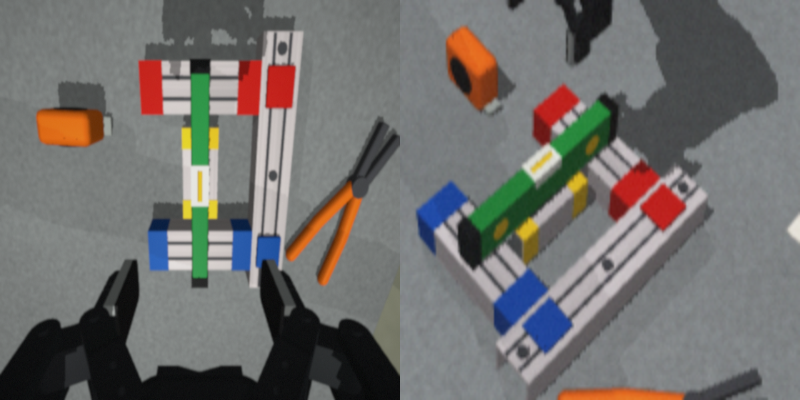

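The picture shows the finished frame: both studs square to the track under their tags, and the noggin centred between them. The level stands upright across both studs, centred at (0.6243, -0.0240), the gripper is clear, and the tape hasn't moved.

```bash
python3 -c "
from workcell import manip
print(manip.hand_in())"
```

```text
the job is handed in; nothing more can be done
None
```

The frame is laid as asked, in order, and handed in at about 34 s: studs square to the track under their tags, noggin within about 1 mm of centre, level upright across both studs, and the tape untouched; no verdict came back.

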